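# Stopper a vial in the hand press

### The arm

A 6-joint arm with a two-finger parallel gripper is mounted at the origin on a cart in front of the work surface, level with it; the furniture and walls round the work are solid. World frame = base frame: x ahead of the robot, y to its left, z up, the work surface at z = 0. Lengths are in m, angles in rad, forces in N, time in s.
With the tool pointing down it reaches from about 0.425 to 0.95 m from the base axis. Payload 3.5 kg.
Tool frame: the origin (TCP) lies on the centre line of the jaws, within the pads' length; the fingertips stand 8 mm ahead of it and the grasp point (between the pads) lies 11 mm behind it; z points along the fingers, y is the line along which they close (so a half turn about z gives the same grasp; the last joint's range is limited). The gripper opens to 85 mm and grips with 20 to 120 N. Pads are 22 mm wide; open, the fingers measure 114 mm over their backs; the gripper's body (76 mm by 85 mm) begins 54 mm behind the grasp point. The pads swing forward as they close: fully open they stand 13 mm farther back than shut.
Start: joints at [1.065, 0.286, 1.577, -0, 1.279, -0.15], TCP at [0.235, 0.633, 0.239] pointing down, gripper open.
Joint ranges: [-2.77, 2.77], [-0.9, 2.22], [0.21, 2.48], [-1.53, 4.67], [0.24, 2.81], [-2.84, 2.84]. Speed limits (rad/s): [2.79, 2.79, 3.14, 3.14, 3.14, 3.14].

### API

Orientations are given as a unit quaternion [x, y, z, w].
In Python, from plant import ctrl gives the robot as it stands. The module is installed in compiled form; this text tells all that it offers.
- The arm moves only by the tool send_rows, never from a script. Its argument "steps" is a list of rows, each a list of 5 numbers: the shift along the tool's x, y, z in m, then the turn about the tool's z in degrees, then the opening, from -1 (shut) to 1 (fully open). A call has 1 to 12 rows; each row is the pose to reach, as a shift and turn from the pose commanded when the call began, along the tool's axes at that moment; what a row does not reach only later rows make up. A row lasts 1/10 s, in which the tool goes at most 50 mm and 8.59 degrees, less where a joint would pass 70% of its speed; a pose out of reach is approached as far as the arm can. A call with a gripper value outside its range is refused whole. The fingers move at their own pace and stop on an object; "squeeze" is the grip in N (left out, the last holds). Time passes only in rows, so rows that repeat a pose let the fingers close. It gives the time, the measured TCP pose, the force, the opening and the grip force at its end, in the units of the state.
- ctrl.get_state(): the state, without advancing time (a new reading comes with each control period).
- ctrl.read_camera(name): name is "side" or "top" or "wrist"; returns the picture (400x640x3 uint8, red, green, blue); there is no depth.
- ctrl.calibration(name): a dict with "intrinsics" (3x3 intrinsics, pixels), "extrinsics" (4x4, takes a point from world to camera coordinates); the wrist camera has in their place "tool_from_camera" (4x4, takes a point from camera to tool coordinates, whose origin is the TCP and whose axes are the flange's). Camera axes: x right, y up, looking along -z (the intrinsics and any distortion apply to the point x, -y, -z); pixel columns grow to the right and rows downward; lengths in m; the calibration is good to about 2 mm. A picture is of the moment at which its call begins: read the wrist's pose just before it. calibration takes no time and is no camera call.
- ctrl.sign_off(): hands the job in; it is judged then, once.
The state is a dict: "time": time; "qpos": joint angles; "dq": joint speeds; "joint_efforts": joint torques, N m; "eef_pos": TCP position; "tcp_rot": TCP orientation; "contact_force": force on the tool from outside, world axes, zero at the start; "wrist_torque": the same for the moment, N m; "opening": opening from 0.0 (shut) to 1.0 (fully open); "finger_force": force on a finger pad.
Only numpy, scipy, OpenCV 4.12 (cv2) and the standard library are available. Lean on these libraries where they do the work, as an engineer would, in place of code of your own. Each camera call takes 0.05 s, during which the arm holds its last target. There are 200 camera calls.

### The job

One of the three vials still has its rubber stopper standing up out of the neck. Take that vial, set it upright on the press's deck and push it into the converging guide rails until it is fully home against both of them under the ram; then pull the lever all the way down to seat the stopper and let the lever go back up, leaving the vial where it is. Keep the vial upright and leave the two finished vials alone.

Things in the scene. Friction and masses are not known exactly. Their poses are not given: they have to be found in the camera images.
- vial: Vial to stopper: amber glass, body 30 mm diameter, 38 mm high, then shoulder, neck and 20 mm lip, 55 mm to the lip, about 50 g. Its grey rubber stopper (flange 20 mm, 3.5 mm thick) stands 8 mm up out of the neck: 66.5 mm high over all. Origin: centre of the underside, z up. It stands on the bench at one of three places, the finished vials at the others.
- vial_stopper (a joint): How far the stopper has been pushed into the vial: 0 = standing 8 mm up, 0.008 = flange seated on the lip (fully home). It needs about 12 N and stays where it is left.
- done_vial_1: A finished vial of the same kind, its stopper flange already on the lip (58.5 mm high over all). Origin: centre of the underside. Leave it alone.
- done_vial_2: The other finished vial, same as done_vial_1. Leave it alone.
- press: Grey hand press fixed to the bench. Origin: on the bench (z = 0) straight below the ram's axis; its front, open for loading, faces its own -x; y to the left, z up. Base plate x -116 to +96 mm, y -76 to +76 mm; the flat aluminium deck on it is 12 mm above the bench. A column carries the head from behind (x over +42 mm). Two white guide rails stand on the deck.
- nest (a point): Point on the deck (12 mm above the bench) on the ram's axis: where the vial's origin lies when it is home against both rails. Axes as the press. The ram's foot (24 mm diameter, facing down) is 84.5 mm above the bench while the lever is up.
- mouth (a point): Point on the deck 85 mm in front of nest, on the middle line, before the rails: free room to set the vial down with a vertical tool that closes along the press's y. The slippery rails, 18 mm high, 10 mm thick, form a 44 degree V open to the front: inner faces 70 mm apart at the mouth (rounded ends reach 50 mm in front of nest), narrowing to a vial's width just past nest.
- head_edge (a point): Middle of the lower front edge of the press's head, 22 mm in front of nest, 98 mm up. The head fills y -34 to +34 mm, 98 to 172 mm high (cap to 188), from here back. A vertical gripper cannot stand beside a vial that is home: push low with closed fingers centred behind the vial, so that it can slide sideways as the rails centre it, tool leaning 28 to 45 degrees, wrist toward the front.
- press_lever (a joint): Lever angle: 0 = up (80 degrees above level, leaning a little to the front), 1.0 = down at its stop (ram 13.8 mm lower, stopper seated). Hinged about the press's y; the knob swings from up to the front and down. 4 to 8 N at the knob pulls it down; a damped spring takes it back up when let go.
- lever_knob (a point): Centre of the black ball knob, 30 mm diameter, at the end of the lever on the press's right side (its -y), 150 mm from lever_pivot; 283 mm above the bench when up, 194 mm when down. Axes turn with the lever.
- lever_pivot (a point): Point on the lever's hinge axis in the plane of the knob: in the press frame x +15 mm, y -84 mm, 135 mm above the bench. Axes as the press.
- analytical_balance: Bystander, always in this place: the laboratory balance left of the press, to be kept clear of. Origin: centre of its underside. 285 mm along its x, 185 mm along y, glass shield 310 mm high; only the front 95 mm (toward -x) is low, up to 65 mm.
Not all that is in view belongs to the job. What is shaped like the vial but green is not meant.

How it is judged:
By the outcome, as a careful person would: the job done as asked, in the order asked, and still so for the second after the job is handed in, with the robot touching nothing.
It also fails if it takes over 72 s, if anything falls off the work surface, if the arm or the gripper's body presses on something with over 40 N, if the wrist force passes 120 N, or if a joint passes its speed limit or range.

## Working session

There is one attempt and no reset: what is moved stays moved. The work goes in short steps, Python scripts to look and compute and a tool call to move; the robot and the scene stay as the last step left them, time stands still between calls to the robot, and variables do not carry over. Pictures are saved under pics/ and viewed, at most 10 in all, crops included, and the job is handed in when it is done.

Besides the shell and the picture viewer there is one more tool, called after "Request:" as a command line: name --pt "numbers of a row" for each row, then --argument value for the rest. send_rows: Moves the arm, as the interface text tells. Its arguments: {"type":"object","properties":{"steps":{"type":"array","items":{"type":"array","items":{"type":"number"}}},"squeeze":{"type":"number"}},"required":["steps"]}

```bash
mkdir -p pics
cat > h.py <<'E'
import numpy as np, cv2, sys
from plant import ctrl
from scipy.spatial.transform import Rotation as R
def snap(n,f):
    im=ctrl.read_camera(n); cv2.imwrite('pics/'+f,im[:,:,::-1]); return im
def ray(n,u,v,st=None):
    c=ctrl.calibration(n); K=np.array(c['intrinsics'])
    p=cv2.undistortPoints(np.array([[[u,v]]],float),K,np.array(c.get('distortion',np.zeros(5)),float))[0,0]
    d=np.array([p[0],-p[1],-1.])
    if 'extrinsics' in c: T=np.linalg.inv(np.array(c['extrinsics']))
    else:
        st=st or ctrl.get_state(); W=np.eye(4); W[:3,:3]=R.from_quat(st['tcp_rot']).as_matrix(); W[:3,3]=st['eef_pos']
        T=W@np.array(c['tool_from_camera'])
    d=T[:3,:3]@d; return T[:3,3],d/np.linalg.norm(d)
def onz(n,u,v,z,st=None):
    o,d=ray(n,u,v,st); return o+d*(z-o[2])/d[2]
def proj(n,P):
    c=ctrl.calibration(n);K=np.array(c['intrinsics']);p=np.array(c['extrinsics'])@np.r_[P,1]
    q=K@np.array([p[0],-p[1],-p[2]]);return q[:2]/q[2]
E
python3 - <<'E'
from h import *
for n in('side','top'): snap(n,n+'0.png'); print(n,{k:np.round(v,3) for k,v in ctrl.calibration(n).items()})
print(ctrl.calibration('wrist')); print(ctrl.get_state())
E
```

```text
side {'intrinsics': array([[446.75 ,   0.   , 316.624],
       [  0.   , 446.75 , 191.979],
       [  0.   ,   0.   ,   1.   ]]), 'extrinsics': array([[-0.846, -0.532, -0.027,  0.457],
       [ 0.201, -0.366,  0.909, -0.266],
       [-0.494,  0.763,  0.417, -0.844],
       [ 0.   ,  0.   ,  0.   ,  1.   ]])}
top {'intrinsics': array([[464.72 ,   0.   , 324.606],
       [  0.   , 464.72 , 200.239],
       [  0.   ,   0.   ,   1.   ]]), 'extrinsics': array([[ 0.022, -0.999,  0.032,  0.011],
       [ 0.982,  0.028,  0.187, -0.555],
       [-0.188,  0.028,  0.982, -1.15 ],
       [ 0.   ,  0.   ,  0.   ,  1.   ]])}
{'intrinsics': array([[353.06279382,   0.        , 320.72032064],
       [  0.        , 353.06279382, 205.24185341],
       [  0.        ,   0.        ,   1.        ]]), 'tool_from_camera': array([[ 2.05257084e-04,  9.49619751e-01,  3.13404349e-01,
         8.08692315e-02],
       [ 9.99999629e-01, -4.56964225e-04,  7.29681149e-04,
        -2.54743981e-04],
       [ 8.36134206e-04,  3.13404083e-01, -9.49619493e-01,
        -1.35116328e-01],
       [ 0.00000000e+00,  0.00000000e+00,  0.00000000e+00,
         1.00000000e+00]])}
{'time': 0.1, 'qpos': array([ 1.06498812e+00,  2.87148088e-01,  1.57804866e+00, -4.52588791e-05,
        1.27865677e+00, -1.49977427e-01]), 'dq': array([ 0.00100406, -0.00259045, -0.00274899,  0.0003789 , -0.00110745,
       -0.00052607]), 'joint_efforts': array([ 7.71551677e-04, -4.07289970e+01, -2.93702531e+01, -1.29740974e-04,
        3.40536208e-03, -1.63365854e-05]), 'eef_pos': array([0.2348235 , 0.63219806, 0.23802838]), 'tcp_rot': array([ 1.76971704e-01,  9.84215290e-01, -1.07718230e-03, -3.43545080e-04]), 'contact_force': array([ 0.28807848, -0.187311  , -0.06989977]), 'wrist_torque': array([-0.02919853, -0.01171566,  0.05125699]), 'finger_force': 0.0, 'opening': 1.0014810674732675}
```

View pics/top0.png

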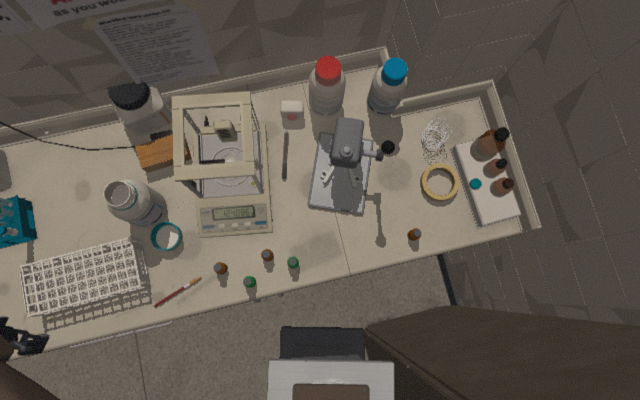

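View pics/side0.png

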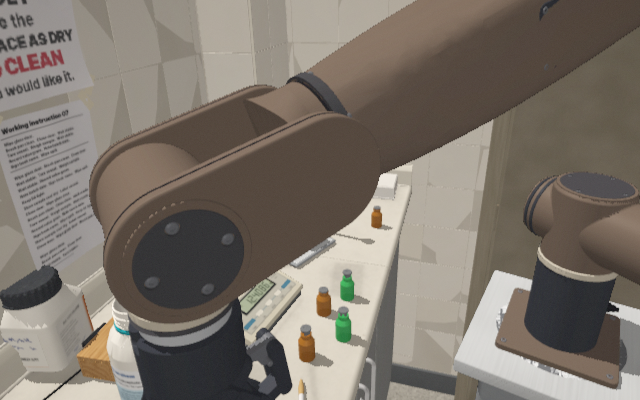

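Candidates (amber): side (307,343), (323,302), (376,217), which are top (221,268), (267,256), (414,234). The green ones are decoys. I'll enlarge these and the press.

Run:
```python
from h import *
s=cv2.imread('pics/side0.png');t=cv2.imread('pics/top0.png')
z=lambda im,u,v,w,h,f:cv2.resize(im[v-h//2:v+h//2,u-w//2:u+w//2],None,fx=f,fy=f,interpolation=cv2.INTER_CUBIC)
a=np.hstack([z(s,u,v,44,50,6)for u,v in((307,343),(323,302),(376,217))])
b=z(t,355,170,132,96,5); b=b[:300] if 0 else b
c=np.zeros((300+0,800,3),np.uint8)
c[:, :a.shape[1]]=a[:300]
b=z(t,365,170,160,60,5); 
cv2.imwrite('pics/crop1.png',c)
cv2.imwrite('pics/crop2.png',z(t,355,172,114,120,5)[:600])
# bottom-centre estimates from side-view/ top mask
for n,im in(('side',s),('top',t)):
    hsv=cv2.cvtColor(im,cv2.COLOR_BGR2HSV); m=cv2.inRange(hsv,(5,120,50),(18,255,255))
    k,l,st,ce=cv2.connectedComponentsWithStats(m)
    for i in range(1,k):
        if st[i,4]>40: print(n,st[i],ce[i].round(1),onz(n,*ce[i],.025).round(3))
```

```text
side [372 209  10  19 162] [376.4 218.7] [ 0.475 -0.205  0.025]
side [317 292  14  25 301] [323.5 304.5] [0.41  0.179 0.025]
side [ 83 295  10  35  43] [ 87.1 311.6] [0.81  0.438 0.025]
side [  77  318   38   63 1223] [ 96.7 356.1] [0.682 0.501 0.025]
side [298 332  17  30 397] [306.3 347.6] [0.375 0.296 0.025]
top [482 130  23  21 132] [493.7 138.9] [ 0.745 -0.437  0.025]
top [135 135  38  34 851] [155.5 151.4] [0.68  0.479 0.025]
top [185 145   6  15  49] [186.7 152.8] [0.679 0.396 0.025]
top [408 229  11  11  63] [412.2 235. ] [ 0.474 -0.208  0.025]
top [261 249  12  12  49] [268.1 256. ] [0.41  0.167 0.025]
top [217 262  10  12  64] [222.1 268.3] [0.376 0.283 0.025]
```

View pics/crop1.png

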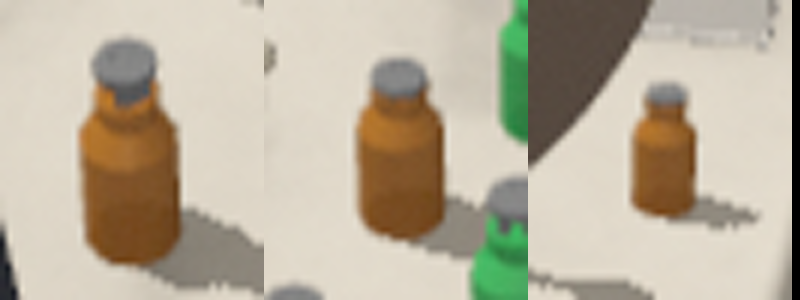

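View pics/crop2.png

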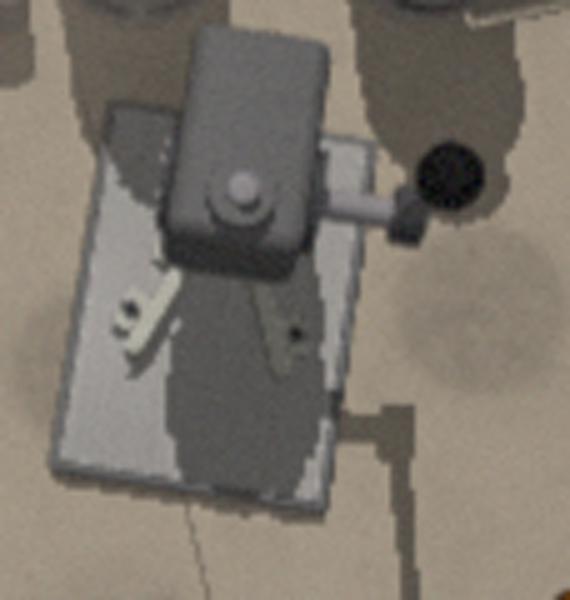

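The left one (side (307,343), top (221,268)) is the target. It has a taller cap, with the stopper's dark stem and a gap visible below the flange. The other two ambers have flat caps on the lip. In the press crop the plate corners are clear and the black knob is at about (388,147) full-image.

Run:
```python
from h import *
uv=[(308.4,205.6),(363,213.8),(319.8,133),(373,140)]
L=[(-.116,.076),(-.116,-.076),(.096,.076),(.096,-.076)]
W=[onz('top',*p,.010)[:2] for p in uv]; W.append(onz('top',388.2,147.2,.283)[:2]); L.append((-.011,-.084))
W=np.array(W);L=np.array(L);print(W.round(4))
a=L-L.mean(0);b=W-W.mean(0)
th=np.arctan2((a[:,0]*b[:,1]-a[:,1]*b[:,0]).sum(),(a*b).sum());c,s=np.cos(th),np.sin(th);M=np.array([[c,-s],[s,c]])
t=W.mean(0)-M@L.mean(0);print('yaw',np.degrees(th),'org',t,'res mm',((L@M.T+t-W)*1e3).round(1))
for n,p in dict(mouth=(-.085,0),knob=(-.011,-.084),down=(-.123,-.084)).items(): print(n,(M@p+t).round(4))
# vial: midpoint of two rays
b1=ray('side',306.3,347.6);b2=ray('top',222.1,268.3)
A=np.stack([b1[1],-b2[1]],1);k=np.linalg.lstsq(A,b2[0]-b1[0],rcond=None)[0];print(b1[0]+k[0]*b1[1],b2[0]+k[1]*b2[1])
print(R.from_quat(ctrl.get_state()['tcp_rot']).as_matrix().round(3))
```

```text
[[ 0.5471  0.067 ]
 [ 0.5289 -0.0794]
 [ 0.7511  0.0414]
 [ 0.7357 -0.1058]
 [ 0.63   -0.1018]]
yaw -6.958560108340711 org [ 0.65072058 -0.02029021] res mm [[-2.4  2.2]
 [-2.5 -2.2]
 [ 4.2  2.2]
 [ 1.1 -1.6]
 [-0.3 -0.6]]
mouth [ 0.5663 -0.01  ]
knob [ 0.6296 -0.1023]
down [ 0.5184 -0.0888]
[0.38068979 0.28721176 0.01529448] [0.37597442 0.2846368  0.0146357 ]
[[-0.937  0.348 -0.001]
 [ 0.348  0.937 -0.002]
 [ 0.    -0.002 -1.   ]]
```

Request:
send_rows --pt "-0.025 -0.027 0 8 1" --pt "-0.051 -0.055 0 16 1" --pt "-0.076 -0.082 0 24 1" --pt "-0.102 -0.109 0 32 1" --pt "-0.127 -0.137 0 40 1" --pt "-0.152 -0.164 0 48 1" --pt "-0.178 -0.191 0 56 1" --pt "-0.203 -0.219 0 64 1" --pt "-0.229 -0.246 0 71 1" --pt "-0.254 -0.273 0 76.5 1" --pt "-0.254 -0.273 0 76.5 1" --pt "-0.254 -0.273 0 76.5 1"

```text
time: 1.3
eef_pos: [0.3781, 0.2878, 0.239]
tcp_rot: [0.749, 0.663, -0.0, -0.0]
contact_force: [0.4, -0.0, 0.3]
opening: 0.997
finger_force: 0.0
```

Run:
```python
from h import *
st=ctrl.get_state();snap('wrist','w1.png');print(st['time'],st['eef_pos'],R.from_quat(st['tcp_rot']).as_matrix().round(3),st['qpos'])
```

```text
1.3 [0.37809697 0.2878111  0.23902545] [[ 0.121  0.993 -0.001]
 [ 0.993 -0.121  0.   ]
 [ 0.    -0.001 -1.   ]] [ 4.36403246e-01 -1.66822267e-01  2.05237377e+00  5.30857437e-04
  1.25655230e+00  5.57705483e-01]
```

View pics/w1.png

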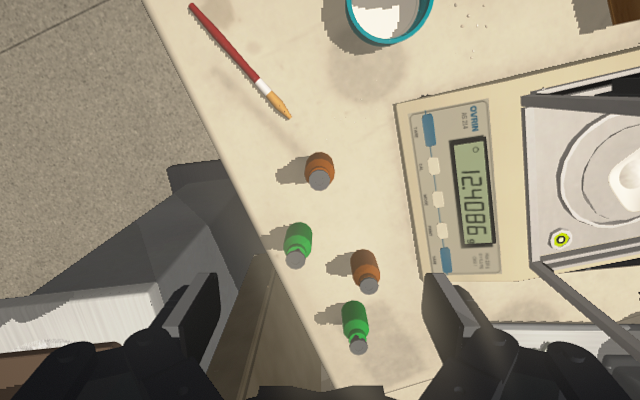

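The target vial's stopper is at (319,180), the greens are at (298,242) and (356,325), and a finished vial is at (366,270). The open fingers flank the bottom of the view.

```bash
cat >> h.py <<'E'
def grey(im,u,v,r=25):
    c=im[v-r:v+r,u-r:u+r];h=cv2.cvtColor(c,cv2.COLOR_RGB2HSV);m=cv2.inRange(h,(0,0,70),(179,60,170))
    k,l,s,ce=cv2.connectedComponentsWithStats(m);d=[np.hypot(*(ce[i]-r))+(1e3 if s[i,4]<30 else 0) for i in range(1,k)];i=1+int(np.argmin(d))
    return ce[i]+[u-r,v-r],s[i]
E
python3 - <<'E'
from h import *
im=cv2.imread('pics/w1.png')[:,:,::-1].copy();st=ctrl.get_state()
p,s=grey(im,319,180,20);print(p,s,onz('wrist',*p,.0665,st))
h=cv2.cvtColor(im,cv2.COLOR_RGB2HSV);m=cv2.inRange(h,(5,120,50),(18,255,255))[140:205,290:350];print(cv2.boundingRect(m))
for u,v in((298,258),(356,344)): print('green',onz('wrist',u,v,.06,st))
c=ctrl.calibration('wrist');T=np.linalg.inv(c['tool_from_camera']);K=c['intrinsics']
for y in(.0425,.057):
  for x in(-.011,.011):
    for z in(-.005,-.03,-.06,-.09):
      q=T@[x,y,z,1];w=K@[q[0],-q[1],-q[2]];print(y,x,z,(w[:2]/w[2]).round())
E
```

```text
[318.85174419 179.84011628] [ 10  10  21  21 344] [0.37592993 0.29117118 0.0665    ]
(15, 13, 30, 30)
green [0.34564066 0.21322919 0.06      ]
green [0.39336961 0.10404152 0.06      ]
0.0425 -0.011 -0.005 [420. 312.]
0.0425 -0.011 -0.03 [438. 353.]
0.0425 -0.011 -0.06 [472. 428.]
0.0425 -0.011 -0.09 [531. 564.]
0.0425 0.011 -0.005 [425. 266.]
0.0425 0.011 -0.03 [445. 301.]
0.0425 0.011 -0.06 [483. 366.]
0.0425 0.011 -0.09 [554. 488.]
0.057 -0.011 -0.005 [454. 312.]
0.057 -0.011 -0.03 [478. 353.]
0.057 -0.011 -0.06 [523. 428.]
0.057 -0.011 -0.09 [603. 564.]
0.057 0.011 -0.005 [460. 266.]
0.057 0.011 -0.03 [487. 301.]
0.057 0.011 -0.06 [538. 366.]
0.057 0.011 -0.09 [633. 488.]
```

Run:
```python
import cv2
i=cv2.imread('pics/w1.png')[240:400,380:640];cv2.imwrite('pics/c3.png',cv2.convertScaleAbs(cv2.resize(i,None,fx=3,fy=3,interpolation=2),alpha=2.2,beta=10))
```

```text
(no output)
```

View pics/c3.png

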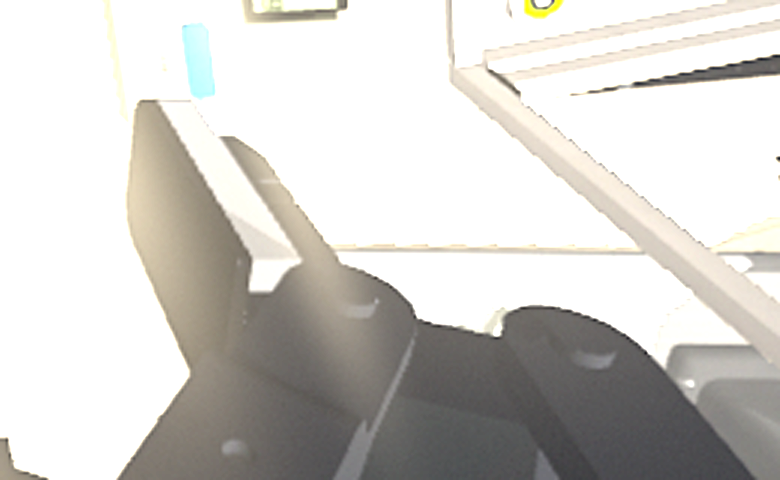

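Pick: descend over the target, straddling along press x, clear of the green vial.

Request:
send_rows --pt "0.003 -0.003 0.04 0 1" --pt "0.003 -0.003 0.08 0 1" --pt "0.003 -0.003 0.12 0 1" --pt "0.003 -0.003 0.155 0 1" --pt "0.003 -0.003 0.185 0 1" --pt "0.003 -0.003 0.21 0 1" --pt "0.003 -0.003 0.225 0 1" --pt "0.003 -0.003 0.225 0 1"

```text
time: 2.15
eef_pos: [0.3728, 0.2918, 0.0117]
tcp_rot: [0.747, 0.664, -0.003, -0.001]
contact_force: [-0.2, -0.3, -0.3]
opening: 1.002
finger_force: 0.0
```

Request:
send_rows --squeeze 25 --pt "0 0 0 0 0.2" --pt "0 0 0 0 0" --pt "0 0 0 0 -0.5" --pt "0 0 0 0 -1" --pt "0 0 0 0 -1" --pt "0 0 0 0 -1" --pt "0 0 0 0 -1" --pt "0 0 0 0 -1"

```text
time: 2.95
eef_pos: [0.3762, 0.2921, 0.0154]
tcp_rot: [0.748, 0.663, 0.001, 0.0]
contact_force: [0.1, -0.4, 6.7]
opening: 0.34
finger_force: 24.9
```

Request:
send_rows --pt "0 0 -0.02 0 -1" --pt "0 0 -0.06 0 -1" --pt "0 0 -0.1 0 -1" --pt "0 0 -0.14 0 -1" --pt "0 0 -0.14 0 -1"

```text
time: 3.45
eef_pos: [0.379, 0.2933, 0.1607]
tcp_rot: [0.748, 0.663, 0.006, 0.002]
contact_force: [0.6, 0.3, -1.1]
opening: 0.342
finger_force: 25.0
```

Request:
send_rows --pt "-0.025 0.02 0 -8 -1" --pt "-0.05 0.041 0 -16 -1" --pt "-0.076 0.061 0 -24 -1" --pt "-0.101 0.082 0 -32 -1" --pt "-0.126 0.102 0 -40 -1" --pt "-0.151 0.123 0 -48 -1" --pt "-0.176 0.143 0 -56 -1" --pt "-0.202 0.164 0 -64 -1" --pt "-0.227 0.184 0 -72 -1" --pt "-0.252 0.205 0 -80 -1" --pt "-0.277 0.225 0 -88 -1" --pt "-0.277 0.225 0 -90 -1"

```text
time: 4.65
eef_pos: [0.5668, -0.0136, 0.1532]
tcp_rot: [0.06, 0.998, -0.0, -0.0]
contact_force: [-0.6, 0.6, -0.6]
opening: 0.345
finger_force: 25.0
```

Run:
```python
from h import *
snap('top','t2.png');st=ctrl.get_state();im=snap('wrist','w2.png');s=snap('side','s2.png');print(st['time'],st['eef_pos'],R.from_quat(st['tcp_rot']).as_matrix().round(3),st['qpos'])
```

```text
4.7 [ 0.56574326 -0.01212708  0.1528251 ] [[-0.993  0.12  -0.002]
 [ 0.12   0.993  0.   ]
 [ 0.002 -0.    -1.   ]] [-2.00617855e-01  1.36645262e-01  1.91898471e+00 -2.12726198e-04
  1.08783778e+00 -1.65079361e+00]
```

View pics/w2.png

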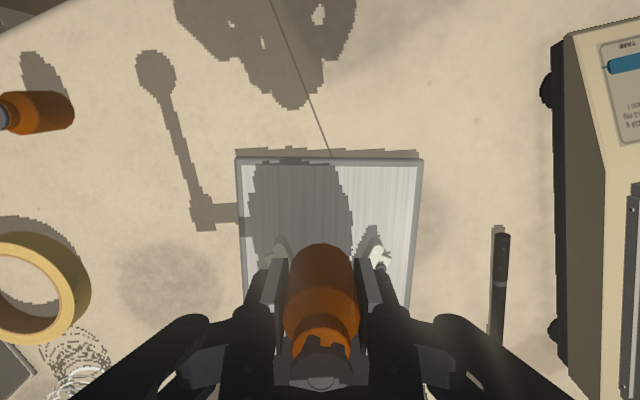

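Vial is held upright over the mouth; the plate's front corners are at (238,158) and (422,158), and the rail ends at about (283,243) and (375,236).

Run:
```python
from h import *
st=ctrl.get_state()
a=onz('wrist',238,159,.012,st);b=onz('wrist',421.5,159,.012,st)
print(a,b,np.linalg.norm(a-b),'yaw',np.degrees(np.arctan2(b[1]-a[1],b[0]-a[0]))-90)
m=(a+b)/2;d=(b-a)/np.linalg.norm(b-a);f=np.array([d[1],-d[0],0]);o=m+.116*f
print('org',o,'mouth',m+.031*f,f)
for u,v in((268,158),(300,158),(340,158),(400,158)): pass
im=cv2.imread('pics/w2.png',0);
for u in(250,350,400): print(u,im[140:170,u])
print(im[190,225:245],im[190,410:430])
```

```text
[ 0.52839961 -0.0721534   0.012     ] [0.54596554 0.07155847 0.012     ] 0.14478142859287452 yaw -6.9687073431943105
org [ 0.65232563 -0.01437143  0.012     ] mouth [ 0.56795357 -0.00405861  0.012     ] [ 0.99261256 -0.12132724  0.        ]
250 [199 198 198 197 197 198 198 184 112 118 120 121 119 120 119 115  94  92
 105 117 131 139 138 136 142 178 200 196 195 195]
350 [197 197 197 195 195 195 194 194 196 188 140 117 120 121 121 121 119 103
  95 108 122 135 145 144 143 145 174 201 197 198]
400 [198 198 197 198 197 195 195 196 199 184 115 118 119 118 118 120 118 110
  90  99 113 127 140 144 143 138 150 204 201 199]
[195 194 194 195 195 194 194 195 195 196 190 135 116 132 138 138 137 146
 191 200] [204 201 202 202 199 155 142 145 145 143 141 151 170 175 175 176 178 178
 178 179]
```

Request:
send_rows --pt "-0.001 0.0065 0.03 0 -1" --pt "-0.001 0.0065 0.06 0 -1" --pt "-0.001 0.0065 0.09 0 -1" --pt "-0.001 0.0065 0.11 0 -1" --pt "-0.001 0.0065 0.115 0 -1" --pt "-0.001 0.0065 0.115 0 -1" --pt "-0.001 0.0065 0.115 0 -1"

```text
time: 5.5
eef_pos: [0.5682, -0.0038, 0.0405]
tcp_rot: [0.06, 0.998, -0.0, 0.001]
contact_force: [0.5, -0.4, -0.2]
opening: 0.341
finger_force: 25.0
```

Request:
send_rows --pt "0 0 0.003 0 -1" --pt "0 0 0.006 0 -1" --pt "0 0 0.008 0 -1" --pt "0 0 0.008 0 -1"

```text
time: 5.9
eef_pos: [0.5672, -0.004, 0.0312]
tcp_rot: [0.06, 0.998, -0.0, -0.0]
contact_force: [0.5, -0.0, -1.3]
opening: 0.347
finger_force: 25.0
```

Request:
send_rows --pt "0 0 0.001 0 -1" --pt "0 0 0.002 0 -1" --pt "0 0 0.003 0 -1" --pt "0 0 0.004 0 -1" --pt "0 0 0.004 0 -1"

```text
time: 6.4
eef_pos: [0.5675, -0.004, 0.0275]
tcp_rot: [0.06, 0.998, -0.0, 0.0]
contact_force: [-0.4, 0.1, 0.3]
opening: 0.344
finger_force: 25.1
```

Request:
send_rows --pt "0 0 0.0005 0 -1" --pt "0 0 0.001 0 -1" --pt "0 0 0.0015 0 -1" --pt "0 0 0.0015 0 -1" --pt "0 0 0.0015 0 -1"

```text
time: 6.9
eef_pos: [0.5679, -0.004, 0.0274]
tcp_rot: [0.06, 0.998, -0.0, 0.0]
contact_force: [-2.9, 0.6, 8.8]
opening: 0.34
finger_force: 25.9
```

Deck contact felt. Release and rise.

Request:
send_rows --pt "0 0 -0.001 0 -0.3" --pt "0 0 -0.001 0 0" --pt "0 0 -0.001 0 0.4" --pt "0 0 -0.001 0 0.8" --pt "0 0 -0.001 0 0.8" --pt "0 0 -0.02 0 0.8" --pt "0 0 -0.06 0 0.8" --pt "0 0 -0.1 0 0.8" --pt "0 0 -0.14 0 0.8" --pt "0 0 -0.18 0 0.8" --pt "0 0 -0.18 0 0.8"

```text
time: 8.0
eef_pos: [0.5712, -0.0046, 0.2135]
tcp_rot: [0.06, 0.998, -0.001, 0.007]
contact_force: [-0.0, 0.6, 0.3]
opening: 0.901
finger_force: 0.0
```

Run:
```python
from h import *
snap('top','t3.png');st=ctrl.get_state();im=snap('wrist','w3.png');print(st['time'],st['eef_pos'],st['qpos'])
```

```text
8.05 [ 0.56954314 -0.00431238  0.21002457] [-1.85669917e-01  7.72993608e-02  1.87192902e+00  1.00079215e-05
  1.18424565e+00 -1.63638272e+00]
```

View pics/w3.png

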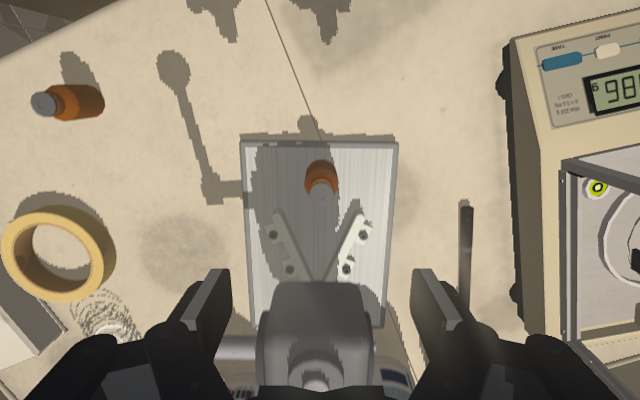

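Vial stands on the deck, upright and centred before the rails (stopper at (320,187), rail ends (278,213)/(358,212)). The rows have no tilt axis, so I'll see whether approaching an out-of-reach pose (straight up, clear of everything) leans the tool.

Request:
send_rows --pt "0 0 -0.05 0 -1" --pt "0 0 -0.1 0 -1" --pt "0 0 -0.15 0 -1" --pt "0 0 -0.2 0 -1" --pt "0 0 -0.25 0 -1" --pt "0 0 -0.3 0 -1" --pt "0 0 -0.35 0 -1" --pt "0 0 -0.4 0 -1" --pt "0 0 -0.45 0 -1" --pt "0 0 -0.5 0 -1" --pt "0 0 -0.55 0 -1" --pt "0 0 -0.6 0 -1"

```text
time: 9.3
eef_pos: [0.5681, -0.0041, 0.8004]
tcp_rot: [0.06, 0.998, 0.0, -0.001]
contact_force: [0.2, -0.5, 1.8]
opening: -0.001
finger_force: 0.0
```

Run:
```python
from h import *
st=ctrl.get_state();print(st['time'],st['eef_pos'],st['qpos'].round(3),R.from_quat(st['tcp_rot']).as_matrix().round(3).tolist())
```

```text
9.3 [ 0.56814496 -0.00406905  0.80044438] [-0.186  0.295  0.52   0.     2.328 -1.636] [[-0.993, 0.12, -0.002], [0.12, 0.993, 0.0], [0.002, 0.0, -1.0]]
```

Request:
send_rows --pt "0 0 -0.04 0 -1" --pt "0 0 -0.08 0 -1" --pt "0 0 -0.12 0 -1" --pt "0 0 -0.16 0 -1" --pt "0 0 -0.2 0 -1" --pt "0 0 -0.24 0 -1" --pt "0 0 -0.24 0 -1" --pt "0 0 -0.24 0 -1"

```text
time: 10.1
eef_pos: [0.495, -0.0033, 0.8857]
tcp_rot: [0.06, 0.998, 0.0, 0.009]
contact_force: [0.3, 0.8, 0.7]
opening: 0.002
finger_force: 0.0
```

Run:
```python
from h import *
st=ctrl.get_state();print(st['time'],st['eef_pos'],st['qpos'].round(3),R.from_quat(st['tcp_rot']).as_matrix().round(3).tolist())
```

```text
10.1 [ 0.49496689 -0.00325888  0.88571096] [-0.213  0.357  0.211  0.006  2.556 -1.659] [[-0.993, 0.12, 0.018], [0.12, 0.993, -0.001], [-0.018, 0.002, -1.0]]
```

Request:
send_rows --pt "0 0 0 0 -1" --pt "0 0 0 0 -1"

```text
time: 10.3
eef_pos: [0.497, -0.0036, 0.8841]
tcp_rot: [0.06, 0.998, 0.0, 0.008]
contact_force: [0.7, -0.1, 0.6]
opening: 0.003
finger_force: 0.0
```

Run:
```python
from h import *
st=ctrl.get_state();print(st['time'],st['eef_pos'],st['qpos'].round(3),R.from_quat(st['tcp_rot']).as_matrix().round(3).tolist())
```

```text
10.3 [ 0.49695125 -0.00364522  0.88413954] [-0.213  0.36   0.212  0.006  2.555 -1.659] [[-0.993, 0.12, 0.016], [0.12, 0.993, -0.0], [-0.015, 0.002, -1.0]]
```

Request:
send_rows --pt "-0.3 0 -0.5 0 -1" --pt "-0.3 0 -0.5 0 -1" --pt "-0.3 0 -0.5 0 -1" --pt "-0.3 0 -0.5 0 -1" --pt "-0.3 0 -0.5 0 -1"

```text
time: 10.8
eef_pos: [0.501, -0.0146, 0.8841]
tcp_rot: [0.06, 0.998, 0.001, 0.016]
contact_force: [0.2, 1.1, -0.0]
opening: -0.0
finger_force: 0.0
```

Run:
```python
from h import *
st=ctrl.get_state();print(st['time'],st['eef_pos'],st['qpos'].round(3),R.from_quat(st['tcp_rot']).as_matrix().round(3).tolist())
```

```text
10.8 [ 0.50103677 -0.01461279  0.88410777] [-0.235  0.36   0.211  0.012  2.539 -1.675] [[-0.992, 0.12, 0.032], [0.12, 0.993, -0.0], [-0.032, 0.003, -0.999]]
```

Request:
send_rows --pt "-0.4 0 -0.05 0 -1" --pt "-0.4 0 -0.05 0 -1" --pt "-0.4 0 -0.05 0 -1" --pt "-0.4 0 -0.05 0 -1" --pt "-0.4 0 -0.05 0 -1"

```text
time: 11.3
eef_pos: [0.6324, -0.0363, 0.7994]
tcp_rot: [0.06, 0.998, 0.001, 0.024]
contact_force: [-0.0, 0.4, 1.3]
opening: 0.0
finger_force: 0.0
```

```bash
cat > q.py <<'E'
from h import *
st=ctrl.get_state();M=R.from_quat(st['tcp_rot']).as_matrix();print(st['time'],st['eef_pos'].round(4),st['qpos'].round(3),'z',M[:,2].round(3),'y',M[:,1].round(3),'tilt',np.degrees(np.arccos(-M[2,2])).round(1),'F',np.round(st['contact_force'],1))
E
python3 q.py
```

```text
11.3 [ 0.6324 -0.0363  0.7994] [-0.221  0.514  0.212  0.014  2.367 -1.661] z [ 0.049 -0.001 -0.999] y [0.12  0.993 0.005] tilt 2.8 F [-0.   0.4  1.3]
```

Request:
send_rows --pt "-0.3 -0.06 -0.4 0 -1"

```text
time: 11.4
eef_pos: [0.6344, -0.0442, 0.7997]
tcp_rot: [0.06, 0.998, 0.002, 0.031]
contact_force: [1.0, -1.4, -0.7]
opening: 0.002
finger_force: 0.0
```

Request:
send_rows --pt "-0.3 -0.06 -0.4 0 -1"

```text
time: 11.5
eef_pos: [0.6283, -0.051, 0.8101]
tcp_rot: [0.06, 0.997, 0.001, 0.045]
contact_force: [-1.0, -0.5, 1.4]
opening: 0.004
finger_force: 0.0
```

Request:
send_rows --pt "-0.3 -0.06 -0.4 0 -1"

```text
time: 11.6
eef_pos: [0.624, -0.0574, 0.8179]
tcp_rot: [0.06, 0.997, -0.0, 0.057]
contact_force: [-0.4, -0.3, 0.6]
opening: 0.004
finger_force: 0.0
```

Request:
send_rows --pt "-0.3 -0.06 -0.4 0 -1"

```text
time: 11.7
eef_pos: [0.6213, -0.0639, 0.8237]
tcp_rot: [0.06, 0.996, -0.001, 0.068]
contact_force: [0.1, 0.0, 0.2]
opening: -0.002
finger_force: 0.0
```

```bash
python3 q.py
```

```text
11.7 [ 0.6213 -0.0639  0.8237] [-0.276  0.478  0.21   0.038  2.32  -1.698] z [ 0.135 -0.01  -0.991] y [0.12  0.993 0.007] tilt 7.8 F [0.1 0.  0.2]
```

Leaning works: about 1.25° per call, in the right direction. Continuing.

Request:
send_rows --pt "-0.3 -0.07 -0.4 0 -1"

```text
time: 11.8
eef_pos: [0.6187, -0.0709, 0.8292]
tcp_rot: [0.06, 0.995, -0.001, 0.078]
contact_force: [-0.2, 1.0, -0.5]
opening: 0.0
finger_force: 0.0
```

Request:
send_rows --pt "-0.3 -0.07 -0.4 0 -1"

```text
time: 11.9
eef_pos: [0.6158, -0.0778, 0.8347]
tcp_rot: [0.06, 0.994, -0.002, 0.088]
contact_force: [-0.2, 0.1, 0.2]
opening: -0.0
finger_force: 0.0
```

Request:
send_rows --pt "-0.3 -0.07 -0.4 0 -1"

```text
time: 12.0
eef_pos: [0.6124, -0.0842, 0.8406]
tcp_rot: [0.06, 0.993, -0.002, 0.098]
contact_force: [0.0, -0.5, 0.0]
opening: -0.001
finger_force: 0.0
```

Request:
send_rows --pt "-0.3 -0.07 -0.4 0 -1"

```text
time: 12.1
eef_pos: [0.6083, -0.0902, 0.847]
tcp_rot: [0.06, 0.992, -0.003, 0.108]
contact_force: [-0.5, -0.3, -0.4]
opening: 0.001
finger_force: 0.0
```

Request:
send_rows --pt "-0.3 -0.07 -0.4 0 -1"

```text
time: 12.2
eef_pos: [0.6037, -0.0958, 0.8538]
tcp_rot: [0.06, 0.991, -0.004, 0.118]
contact_force: [0.2, 0.1, 0.0]
opening: 0.001
finger_force: 0.0
```

Request:
send_rows --pt "-0.3 -0.07 -0.4 0 -1"

```text
time: 12.3
eef_pos: [0.5986, -0.1012, 0.8609]
tcp_rot: [0.06, 0.99, -0.005, 0.129]
contact_force: [-0.5, 0.1, 0.2]
opening: -0.001
finger_force: 0.0
```

Request:
send_rows --pt "-0.3 -0.07 -0.4 0 -1"

```text
time: 12.4
eef_pos: [0.593, -0.1061, 0.8683]
tcp_rot: [0.06, 0.988, -0.006, 0.139]
contact_force: [0.1, 0.2, -0.0]
opening: -0.003
finger_force: 0.0
```

Request:
send_rows --pt "-0.3 -0.07 -0.4 0 -1"

```text
time: 12.5
eef_pos: [0.5869, -0.1108, 0.876]
tcp_rot: [0.06, 0.987, -0.007, 0.15]
contact_force: [0.0, 0.8, 0.4]
opening: 0.002
finger_force: 0.0
```

```bash
python3 q.py
```

```text
12.5 [ 0.5869 -0.1108  0.876 ] [-0.39   0.398  0.211  0.106  2.24  -1.762] z [ 0.295 -0.032 -0.955] y [0.12  0.993 0.004] tilt 17.2 F [0.  0.8 0.4]
```

Request:
send_rows --pt "-0.4 -0.07 -0.35 0 -1"

```text
time: 12.6
eef_pos: [0.5878, -0.1153, 0.8802]
tcp_rot: [0.06, 0.985, -0.009, 0.162]
contact_force: [0.3, 0.5, 1.3]
opening: 0.001
finger_force: 0.0
```

Request:
send_rows --pt "-0.4 -0.07 -0.35 0 -1"

```text
time: 12.7
eef_pos: [0.5906, -0.1205, 0.8823]
tcp_rot: [0.06, 0.983, -0.01, 0.172]
contact_force: [-0.2, -0.2, 0.3]
opening: 0.001
finger_force: 0.0
```

Request:
send_rows --pt "-0.4 -0.07 -0.35 0 -1"

```text
time: 12.8
eef_pos: [0.5919, -0.1251, 0.8856]
tcp_rot: [0.06, 0.981, -0.011, 0.182]
contact_force: [0.0, -1.4, -0.9]
opening: -0.002
finger_force: 0.0
```

Request:
send_rows --pt "-0.4 -0.07 -0.35 0 -1"

```text
time: 12.9
eef_pos: [0.5919, -0.1292, 0.8901]
tcp_rot: [0.06, 0.979, -0.012, 0.194]
contact_force: [0.1, -0.6, 0.1]
opening: -0.001
finger_force: 0.0
```

Request:
send_rows --pt "-0.4 -0.07 -0.35 0 -1"

```text
time: 13.0
eef_pos: [0.5909, -0.1329, 0.8956]
tcp_rot: [0.06, 0.977, -0.014, 0.205]
contact_force: [-0.0, 0.2, 0.0]
opening: -0.001
finger_force: 0.0
```

Request:
send_rows --pt "-0.4 -0.07 -0.35 0 -1"

```text
time: 13.1
eef_pos: [0.5891, -0.1363, 0.9016]
tcp_rot: [0.06, 0.974, -0.016, 0.217]
contact_force: [-0.0, -0.1, 0.8]
opening: 0.008
finger_force: 0.0
```

Request:
send_rows --pt "-0.4 -0.07 -0.35 0 -1"

```text
time: 13.2
eef_pos: [0.5867, -0.1394, 0.908]
tcp_rot: [0.06, 0.972, -0.017, 0.229]
contact_force: [-0.4, -1.0, 0.3]
opening: -0.003
finger_force: 0.0
```

Request:
send_rows --pt "-0.4 -0.07 -0.35 0 -1"

```text
time: 13.3
eef_pos: [0.5837, -0.1424, 0.9148]
tcp_rot: [0.06, 0.969, -0.019, 0.24]
contact_force: [0.3, 0.7, 0.5]
opening: 0.003
finger_force: 0.0
```

Request:
send_rows --pt "-0.4 -0.07 -0.35 0 -1"

```text
time: 13.4
eef_pos: [0.5802, -0.1451, 0.9219]
tcp_rot: [0.06, 0.966, -0.021, 0.252]
contact_force: [0.1, 0.2, 0.5]
opening: 0.001
finger_force: 0.0
```

Request:
send_rows --pt "-0.4 -0.07 -0.35 0 -1"

```text
time: 13.5
eef_pos: [0.576, -0.1475, 0.9293]
tcp_rot: [0.06, 0.962, -0.023, 0.264]
contact_force: [-0.4, -1.0, 0.4]
opening: -0.003
finger_force: 0.0
```

```bash
python3 q.py
```

```text
13.5 [ 0.576  -0.1475  0.9293] [-0.493  0.336  0.211  0.198  2.077 -1.797] z [ 0.505 -0.076 -0.86 ] y [ 0.128  0.992 -0.012] tilt 30.7 F [-0.4 -1.   0.4]
```

Request:
send_rows --pt "-0.4 -0.02 -0.25 0 -1"

```text
time: 13.6
eef_pos: [0.5779, -0.1462, 0.9348]
tcp_rot: [0.06, 0.959, -0.025, 0.276]
contact_force: [-0.4, -0.1, 1.6]
opening: 0.006
finger_force: 0.0
```

Request:
send_rows --pt "-0.4 -0.02 -0.25 0 -1"

```text
time: 13.7
eef_pos: [0.5809, -0.1451, 0.939]
tcp_rot: [0.06, 0.956, -0.026, 0.287]
contact_force: [0.3, -0.1, 0.1]
opening: 0.002
finger_force: 0.0
```

Request:
send_rows --pt "-0.4 -0.02 -0.25 0 -1"

```text
time: 13.8
eef_pos: [0.5825, -0.1439, 0.9441]
tcp_rot: [0.06, 0.952, -0.028, 0.299]
contact_force: [-0.5, 0.5, -0.7]
opening: 0.001
finger_force: 0.0
```

```bash
python3 q.py
python3 - <<'E'
from h import *
im=cv2.imread('pics/w3.png')[:,:,::-1].copy()
p,s=grey(im,320,188,14);print(p,s)
class S(dict):pass
st=dict(eef_pos=np.array([0.56954314,-0.00431238,0.21002457]),tcp_rot=np.array([.06,.998,-.001,.004]))
print('stopper',onz('wrist',*p,.0785,st))
for u,v in((241,142),(397.5,142)):print(onz('wrist',u,v,.012,st))
for u,v in((278,213),(358,212)):print('rail',onz('wrist',u,v,.03,st))
M=R.from_quat(ctrl.get_state()['tcp_rot']).as_matrix();e=ctrl.get_state()['eef_pos']
f=np.array([.9926,-.1213,0])
for T in([.566-.06*.9926-.0,-.004+.06*.121,.26],): print((M.T@(np.array(T)-e)).round(4))
E
```

```text
13.8 [ 0.5825 -0.1439  0.9441] [-0.488  0.325  0.211  0.208  2.013 -1.786] z [ 0.566 -0.089 -0.82 ] y [ 0.131  0.991 -0.017] tilt 34.9 F [-0.5  0.5 -0.7]
[320.13333333 193.13333333] [  0   8  28  20 435]
stopper [ 0.56783584 -0.0050605   0.0785    ]
[ 0.52918375 -0.07538102  0.012     ]
[0.546643   0.07028763 0.012     ]
rail [ 0.5970829  -0.04898342  0.03      ]
rail [0.60507026 0.02637522 0.03      ]
[0.4678 0.1477 0.5046]
```

Run:
```python
import numpy as np
from scipy.optimize import least_squares,fsolve
D=[(.287,1.578,1.2787,.6744,.238),(-.1668,2.0524,1.2566,.4752,.239),(.1366,1.919,1.0878,.5658,.1528),(.0773,1.8719,1.1842,.5695,.2100),(.295,.52,2.328,.5681,.8004),(.36,.212,2.555,.497,.8841),(.514,.212,2.367,.6334,.7994)]
d=.101
def fk(p,q2,q3,q5):
    h,c,L1,L2,Lt,k=p; s=q2+q3; t=s+q5
    return c+L1*np.sin(q2)+L2*np.sin(s)+k*np.cos(s)+Lt*np.sin(t), h+L1*np.cos(q2)+L2*np.cos(s)-k*np.sin(s)+Lt*np.cos(t)
def res(p):
    o=[]
    for q2,q3,q5,r,z in D:
        x,zz=fk(p,q2,q3,q5);o+=[x-np.sqrt(r*r-d*d),zz-z]
    return o
f=least_squares(res,[.2,0,.4,.4,.25,0]);p=f.x;print(p.round(4),np.abs(f.fun).max())
for lean in(28,35):
  for r in(.48,.50,.52,.54,.58,.624):
    R=np.sqrt(r*r-d*d);t=np.pi-np.radians(lean)
    s=least_squares(lambda q:np.subtract(fk(p,q[0],q[1],t-q[0]-q[1]),(R,.0275)),[0,1.9]);q=s.x;print(lean,r,q.round(3),'q5',round(t-q.sum(),3),s.cost.round(6))
```

```text
[ 2.491e-01 -2.000e-04  4.429e-01  5.726e-01  2.501e-01  2.050e-02] 0.00023564284831090188
28 0.48 [-0.024  2.444] q5 0.233 0.0
28 0.5 [0.022 2.398] q5 0.233 0.0
28 0.52 [0.066 2.352] q5 0.235 0.0
28 0.54 [0.108 2.306] q5 0.239 0.0
28 0.58 [0.187 2.213] q5 0.253 0.0
28 0.624 [0.268 2.11 ] q5 0.275 0.0
35 0.48 [-0.037  2.502] q5 0.066 0.0
35 0.5 [0.01  2.456] q5 0.065 0.0
35 0.52 [0.054 2.41 ] q5 0.067 0.0
35 0.54 [0.096 2.364] q5 0.071 0.0
35 0.58 [0.175 2.272] q5 0.084 0.0
35 0.624 [0.255 2.17 ] q5 0.106 0.0
```

Lean is 35°, but joint 5's limit allows only about 28–30° at deck height, so it will relax there. Coming down to a point before the vial.

```bash
cat > d.py <<'E'
from h import *
st=ctrl.get_state();M=R.from_quat(st['tcp_rot']).as_matrix()
for a in sys.argv[1:]:
    print(a,(M.T@(np.array(eval(a))-st['eef_pos'])).round(4))
E
python3 d.py "(.515,.001,.35)" "(.515,.001,.15)"
```

```text
(.515,.001,.35) [0.4091 0.1451 0.4359]
(.515,.001,.15) [0.5236 0.1485 0.5999]
```

Request:
send_rows --pt "0.034 0.012 0.036 0 -1" --pt "0.068 0.024 0.072 0 -1" --pt "0.102 0.036 0.109 0 -1" --pt "0.136 0.048 0.145 0 -1" --pt "0.17 0.06 0.18 0 -1" --pt "0.205 0.072 0.218 0 -1" --pt "0.239 0.085 0.254 0 -1" --pt "0.273 0.097 0.291 0 -1" --pt "0.307 0.109 0.327 0 -1" --pt "0.341 0.121 0.363 0 -1" --pt "0.375 0.133 0.4 0 -1" --pt "0.409 0.145 0.436 0 -1"

```text
time: 15.0
eef_pos: [0.5204, -0.0135, 0.4106]
tcp_rot: [0.06, 0.952, -0.028, 0.299]
contact_force: [0.8, -0.5, -0.0]
opening: 0.0
finger_force: 0.0
```

```bash
python3 q.py; python3 d.py "(.515,.001,.13)"
```

```text
15.0 [ 0.5204 -0.0135  0.4106] [-0.245 -0.473  2.053  0.062  0.954 -1.71 ] z [ 0.565 -0.089 -0.82 ] y [ 0.131  0.991 -0.017] tilt 34.9 F [ 0.8 -0.5 -0. ]
(.515,.001,.13) [0.1664 0.0185 0.2258]
```

Request:
send_rows --pt "0.028 0.003 0.038 0 -1" --pt "0.056 0.006 0.076 0 -1" --pt "0.084 0.009 0.113 0 -1" --pt "0.11 0.012 0.15 0 -1" --pt "0.14 0.015 0.19 0 -1" --pt "0.166 0.018 0.226 0 -1" --pt "0.166 0.018 0.226 0 -1" --pt "0.166 0.018 0.226 0 -1"

```text
time: 15.8
eef_pos: [0.5157, -0.0003, 0.1323]
tcp_rot: [0.06, 0.952, -0.028, 0.298]
contact_force: [0.4, 0.0, -0.0]
opening: 0.001
finger_force: 0.0
```

```bash
python3 q.py; python3 d.py "(.515,.001,.05)" "(.515,.001,.028)"
```

```text
15.8 [ 5.157e-01 -3.000e-04  1.323e-01] [-0.213 -0.209  2.387  0.092  0.359 -1.733] z [ 0.564 -0.089 -0.821] y [ 0.131  0.991 -0.017] tilt 34.8 F [ 0.4  0.  -0. ]
(.515,.001,.05) [0.0477 0.0026 0.0671]
(.515,.001,.028) [0.0603 0.003  0.0851]
```

Request:
send_rows --pt "0.016 0.001 0.022 0 -1" --pt "0.032 0.002 0.045 0 -1" --pt "0.048 0.003 0.067 0 -1" --pt "0.048 0.003 0.067 0 -1"

```text
time: 16.2
eef_pos: [0.5143, -0.0023, 0.074]
tcp_rot: [0.06, 0.956, -0.024, 0.287]
contact_force: [0.6, 0.4, 0.4]
opening: -0.001
finger_force: 0.0
```

```bash
python3 q.py; python3 d.py "(.515,.001,.05)" "(.515,.001,.028)"
```

```text
16.2 [ 0.5143 -0.0023  0.074 ] [-0.222 -0.077  2.401  0.183  0.238 -1.834] z [ 0.546 -0.079 -0.834] y [ 0.127  0.992 -0.011] tilt 33.5 F [0.6 0.4 0.4]
(.515,.001,.05) [0.013  0.0036 0.0201]
(.515,.001,.028) [0.0251 0.0038 0.0384]
```

Request:
send_rows --pt "0.018 0.003 0.03 0 -1"

```text
time: 16.3
eef_pos: [0.5161, -0.0031, 0.062]
tcp_rot: [0.058, 0.959, -0.019, 0.277]
contact_force: [0.5, 0.2, 0.1]
opening: 0.004
finger_force: 0.0
```

Request:
send_rows --pt "0.018 0.003 0.03 0 -1"

```text
time: 16.4
eef_pos: [0.5157, -0.0039, 0.0464]
tcp_rot: [0.057, 0.963, -0.013, 0.264]
contact_force: [-0.1, 0.3, -0.6]
opening: -0.003
finger_force: 0.0
```

```bash
python3 q.py; python3 d.py "(.515,.001,.05)" "(.515,.001,.028)"
```

```text
16.4 [ 0.5157 -0.0039  0.0464] [-0.235  0.003  2.379  0.277  0.238 -1.94 ] z [ 0.506 -0.055 -0.861] y [0.116 0.993 0.005] tilt 30.6 F [-0.1  0.3 -0.6]
(.515,.001,.05) [-0.0007  0.0048 -0.0038]
(.515,.001,.028) [0.0105 0.0047 0.0152]
```

Request:
send_rows --pt "0.006 0.002 0.01 0 -1"

```text
time: 16.5
eef_pos: [0.5144, -0.0031, 0.0397]
tcp_rot: [0.057, 0.964, -0.011, 0.258]
contact_force: [-0.8, 0.0, -0.4]
opening: 0.0
finger_force: 0.0
```

```bash
python3 q.py; python3 d.py "(.515,.001,.028)"
```

```text
16.5 [ 0.5144 -0.0031  0.0397] [-0.235  0.018  2.377  0.287  0.238 -1.95 ] z [ 0.496 -0.05  -0.867] y [0.115 0.993 0.008] tilt 29.9 F [-0.8  0.  -0.4]
(.515,.001,.028) [0.0057 0.004  0.0103]
```

Request:
send_rows --pt "0.006 0.004 0.01 0 -1" --pt "0.006 0.004 0.01 0 -1"

```text
time: 16.7
eef_pos: [0.5128, 0.0005, 0.0335]
tcp_rot: [0.056, 0.966, -0.009, 0.252]
contact_force: [-0.1, -0.2, 0.3]
opening: -0.003
finger_force: 0.0
```

```bash
python3 q.py; python3 d.py "(.515,.001,.028)" "(.6241,-.0123,.028)"
python3 - <<'E'
from h import *
im=snap('wrist','w4.png')
E
```

```text
16.7 [5.128e-01 5.000e-04 3.350e-02] [-0.229  0.033  2.375  0.286  0.238 -1.945] z [ 0.486 -0.045 -0.873] y [0.113 0.994 0.012] tilt 29.2 F [-0.1 -0.2  0.3]
(.515,.001,.028) [0.0008 0.0006 0.0058]
(.6241,-.0123,.028) [-0.0951 -0.0003  0.0594]
```

View pics/w4.png

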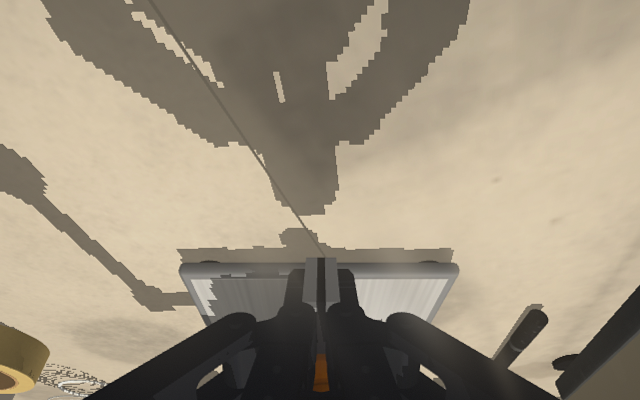

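The plate's front edge spans columns 180–459 (middle 319.5) with the closed fingers at 321: centred. The vial (amber at (321,370)) is right ahead. Pushing begins.

```bash
python3 d.py "(.53,-.001,.0275)"
```

```text
(.53,-.001,.0275) [-0.0124  0.0003  0.0136]
```

Request:
send_rows --pt "-0.006 0 0.007 0 -1" --pt "-0.012 0 0.0136 0 -1" --pt "-0.012 0 0.0136 0 -1"

```text
time: 17.05
eef_pos: [0.5308, -0.0024, 0.0299]
tcp_rot: [0.056, 0.967, -0.008, 0.25]
contact_force: [-0.4, 0.6, -0.5]
opening: -0.001
finger_force: 0.0
```

```bash
python3 q.py; python3 d.py "(.575,-.0063,.0275)" "(.6241,-.0123,.0275)"
```

```text
17.05 [ 0.5308 -0.0024  0.0299] [-0.226  0.082  2.331  0.285  0.237 -1.942] z [ 0.482 -0.043 -0.875] y [0.113 0.994 0.013] tilt 28.9 F [-0.4  0.6 -0.5]
(.575,-.0063,.0275) [-0.0377  0.0011  0.0236]
(.6241,-.0123,.0275) [-0.081   0.0006  0.0475]
```

Request:
send_rows --pt "-0.0038 0.001 0.0024 0 -1" --pt "-0.0076 0.001 0.0048 0 -1" --pt "-0.0114 0.001 0.0072 0 -1" --pt "-0.0152 0.001 0.0095 0 -1" --pt "-0.019 0.001 0.0118 0 -1" --pt "-0.0227 0.001 0.0142 0 -1" --pt "-0.0265 0.001 0.0165 0 -1" --pt "-0.0302 0.001 0.019 0 -1" --pt "-0.034 0.001 0.0213 0 -1" --pt "-0.0377 0.001 0.0236 0 -1" --pt "-0.0377 0.001 0.0236 0 -1"

```text
time: 18.15
eef_pos: [0.5738, -0.0061, 0.0268]
tcp_rot: [0.056, 0.967, -0.008, 0.249]
contact_force: [-0.3, 0.1, 0.3]
opening: -0.001
finger_force: 0.0
```

```bash
python3 q.py; python3 d.py "(.612,-.0109,.0275)" "(.6241,-.0123,.0275)"
```

```text
18.15 [ 0.5738 -0.0061  0.0268] [-0.213  0.176  2.23   0.251  0.242 -1.896] z [ 0.481 -0.043 -0.876] y [0.113 0.994 0.013] tilt 28.9 F [-0.3  0.1  0.3]
(.612,-.0109,.0275) [-0.034  -0.0005  0.0179]
(.6241,-.0123,.0275) [-0.0447 -0.0005  0.0238]
```

Request:
send_rows --pt "-0.0038 0 0.002 0 -1" --pt "-0.0076 0 0.004 0 -1" --pt "-0.0114 0 0.006 0 -1" --pt "-0.0152 0 0.008 0 -1" --pt "-0.019 0 0.01 0 -1" --pt "-0.0227 0 0.012 0 -1" --pt "-0.0265 0 0.014 0 -1" --pt "-0.0302 0 0.016 0 -1" --pt "-0.034 0 0.018 0 -1" --pt "-0.034 0 0.018 0 -1"

```text
time: 19.15
eef_pos: [0.6121, -0.0104, 0.0275]
tcp_rot: [0.056, 0.967, -0.008, 0.249]
contact_force: [-1.3, -0.8, 0.0]
opening: 0.002
finger_force: 0.0
```

```bash
python3 q.py; python3 d.py "(.6241,-.0123,.0275)"
python3 - <<'E'
from h import *
snap('side','s5.png');snap('top','t5.png')
E
```

```text
19.15 [ 0.6121 -0.0104  0.0275] [-0.205  0.247  2.139  0.219  0.26  -1.857] z [ 0.481 -0.043 -0.876] y [0.112 0.994 0.013] tilt 28.9 F [-1.3 -0.8  0. ]
(.6241,-.0123,.0275) [-0.0106 -0.0006  0.0059]
```

View pics/s5.png

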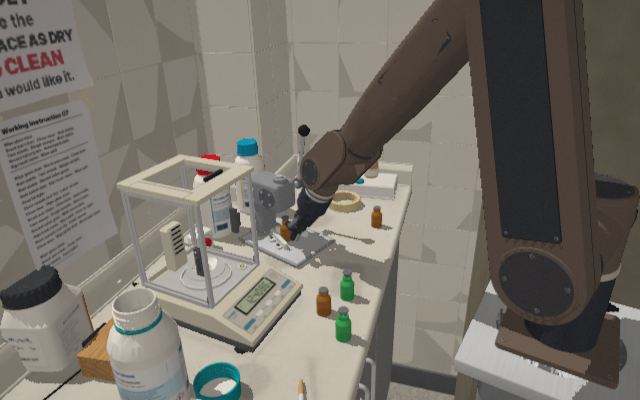

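The vial stands upright at (287,230) between the rails under the ram; the tool's clear of the head. Nudging on until resistance shows.

Request:
send_rows --pt "-0.0018 0 0.001 0 -1" --pt "-0.0035 0 0.002 0 -1" --pt "-0.0052 0 0.003 0 -1" --pt "-0.007 0 0.0039 0 -1" --pt "-0.007 0 0.0039 0 -1"

```text
time: 19.75
eef_pos: [0.6197, -0.0112, 0.0273]
tcp_rot: [0.056, 0.967, -0.008, 0.249]
contact_force: [0.2, -0.7, 0.1]
opening: -0.003
finger_force: 0.0
```

Request:
send_rows --pt "-0.0009 0 0.0005 0 -1" --pt "-0.0018 0 0.001 0 -1" --pt "-0.0018 0 0.001 0 -1"

```text
time: 20.05
eef_pos: [0.6214, -0.0114, 0.0272]
tcp_rot: [0.056, 0.967, -0.008, 0.249]
contact_force: [-0.0, 0.2, 0.7]
opening: -0.0
finger_force: 0.0
```

```bash
python3 q.py
```

```text
20.05 [ 0.6214 -0.0114  0.0272] [-0.203  0.265  2.117  0.212  0.265 -1.848] z [ 0.48  -0.043 -0.876] y [0.112 0.994 0.013] tilt 28.8 F [-0.   0.2  0.7]
```

Request:
send_rows --pt "-0.0009 0 0.0005 0 -1" --pt "-0.0009 0 0.0005 0 -1" --pt "-0.0018 0 0.001 0 -1" --pt "-0.0018 0 0.001 0 -1"

```text
time: 20.45
eef_pos: [0.6235, -0.0116, 0.0272]
tcp_rot: [0.056, 0.967, -0.008, 0.249]
contact_force: [-0.0, -0.4, 0.4]
opening: -0.001
finger_force: 0.1
```

Request:
send_rows --pt "-0.0009 0 0.0005 0 -1" --pt "-0.0009 0 0.0005 0 -1"

```text
time: 20.65
eef_pos: [0.6245, -0.0117, 0.0272]
tcp_rot: [0.056, 0.967, -0.008, 0.249]
contact_force: [0.2, -0.1, -0.3]
opening: -0.002
finger_force: 0.1
```

Request:
send_rows --pt "-0.0009 0 0.0005 0 -1" --pt "-0.0009 0 0.0005 0 -1"

```text
time: 20.85
eef_pos: [0.6256, -0.0118, 0.0272]
tcp_rot: [0.056, 0.967, -0.008, 0.249]
contact_force: [-0.0, -0.0, -0.1]
opening: -0.001
finger_force: 0.1
```

Request:
send_rows --pt "-0.0009 0 0.0005 0 -1" --pt "-0.0009 0 0.0005 0 -1"

```text
time: 21.05
eef_pos: [0.6265, -0.0119, 0.0271]
tcp_rot: [0.056, 0.967, -0.008, 0.249]
contact_force: [-0.4, 0.7, -0.1]
opening: -0.003
finger_force: 0.2
```

Request:
send_rows --pt "-0.0009 0 0.0005 0 -1" --pt "-0.0009 0 0.0005 0 -1"

```text
time: 21.25
eef_pos: [0.6269, -0.0119, 0.0267]
tcp_rot: [0.056, 0.967, -0.007, 0.248]
contact_force: [-3.2, -0.0, 1.7]
opening: 0.0
finger_force: 1.5
```

Request:
send_rows --pt "-0.0004 0 0.0003 0 -1" --pt "-0.0004 0 0.0003 0 -1"

```text
time: 21.45
eef_pos: [0.6271, -0.0119, 0.0265]
tcp_rot: [0.056, 0.967, -0.007, 0.248]
contact_force: [-5.1, -0.3, 1.9]
opening: -0.001
finger_force: 2.5
```

```bash
python3 q.py
python3 - <<'E'
from h import *
im=snap('side','s6.png');h=cv2.cvtColor(im,cv2.COLOR_RGB2HSV);m=cv2.inRange(h,(5,120,40),(18,255,255));m[:205]=0;m[260:]=0;m[:,:270]=0;m[:,310:]=0
k,l,s,c=cv2.connectedComponentsWithStats(m);print(s[1:],c[1:].round(1))
print('nest centre body proj',proj('side',[.6525,-.0158,.031]),'bottom',proj('side',[.6525,-.0158,.012]),'ram foot',proj('side',[.6525,-.0158,.0845]))
E
```

```text
21.45 [ 0.6271 -0.0119  0.0265] [-0.202  0.277  2.102  0.207  0.27  -1.842] z [ 0.478 -0.042 -0.877] y [0.112 0.994 0.014] tilt 28.7 F [-5.1 -0.3  1.9]
[[279 219   2   2   4]
 [282 218   1   1   1]
 [277 222  10  17  92]] [[279.5 219.5]
 [282.  218. ]
 [281.2 229.8]]
nest centre body proj [282.99574759 230.6879607 ] bottom [283.41615876 237.00283309] ram foot [281.78066401 212.43654799]
```

Firm, steady contact at the fingers (about 5 N) with the vial at the nest's projected pixel: home. Retreat straight back, then up.

Request:
send_rows --pt "0.009 0 -0.005 0 -1" --pt "0.026 0 -0.0145 0 -1" --pt "0.044 0 -0.025 0 -1" --pt "0.06 0 -0.04 0 -1" --pt "0.06 0 -0.08 0 -1" --pt "0.05 0 -0.12 0 -1" --pt "0.03 0 -0.16 0 -1" --pt "0.01 0 -0.2 0 0" --pt "-0.01 0 -0.24 0 0.8" --pt "-0.03 0 -0.28 0 0.8" --pt "-0.03 0 -0.28 0 0.8"

```text
time: 22.6
eef_pos: [0.523, -0.004, 0.2972]
tcp_rot: [0.056, 0.965, -0.009, 0.258]
contact_force: [0.9, 0.0, -0.0]
opening: 0.677
finger_force: 0.0
```

```bash
python3 q.py
python3 - <<'E'
from h import *
a=snap('side','s7.png');b=snap('top','t7.png')
h=cv2.cvtColor(a,cv2.COLOR_RGB2HSV);m=cv2.inRange(h,(5,120,40),(18,255,255));m[:205]=0;m[260:]=0;m[:,:265]=0;m[:,310:]=0
k,l,s,c=cv2.connectedComponentsWithStats(m);print('vial',s[1:],c[1:].round(1))
out={}
for n,im,(u,v) in(('side',a,(304,131)),('top',b,(388,147))):
    g=cv2.cvtColor(im,cv2.COLOR_RGB2GRAY);m=np.uint8(g<45)*255;r=14;sub=m[v-r:v+r,u-r:u+r]
    k,l,s,c=cv2.connectedComponentsWithStats(sub)
    for i in range(1,k):
        if s[i,4]>20: print(n,s[i],(c[i]+[u-r,v-r]).round(1)); 
    i=1+int(np.argmax(s[1:,4])) if k>1 else 0; out[n]=c[i]+[u-r,v-r]
o1,d1=ray('side',*out['side']);o2,d2=ray('top',*out['top']);k=np.linalg.lstsq(np.stack([d1,-d2],1),o2-o1,rcond=None)[0]
print(o1+k[0]*d1,o2+k[1]*d2)
E
```

```text
22.6 [ 0.523  -0.004   0.2972] [-0.235 -0.378  2.17   0.095  0.835 -1.736] z [ 0.496 -0.046 -0.867] y [0.112 0.994 0.011] tilt 29.9 F [ 0.9  0.  -0. ]
vial [[277 218  12  21 176]] [[282.9 228.3]]
side [  9   0  19  28 288] [310.  130.5]
top [  7   8  14  13 135] [387.5 147. ]
[ 0.61791826 -0.10710302  0.28168046] [ 0.62994603 -0.10008894  0.28432049]
```

```bash
python3 d.py "(.597,-.097,.343)" "(.6365,-.1005,.2735)"
```

```text
(.597,-.097,.343) [-0.1029 -0.0837 -0.0061]
(.6365,-.1005,.2735) [-0.1038 -0.0836  0.0739]
```

Request:
send_rows --pt "-0.01 -0.02 -0.03 0 1" --pt "-0.035 -0.042 -0.03 0 1" --pt "-0.07 -0.063 -0.02 0 1" --pt "-0.103 -0.084 -0.006 0 1" --pt "-0.104 -0.084 0.015 0 1" --pt "-0.104 -0.084 0.03 0 1" --pt "-0.104 -0.084 0.045 0 1" --pt "-0.104 -0.084 0.06 0 1" --pt "-0.104 -0.084 0.074 0 1" --pt "-0.104 -0.084 0.074 0 1" --pt "-0.104 -0.084 0.074 0 1"

```text
time: 23.8
eef_pos: [0.6361, -0.1005, 0.2707]
tcp_rot: [0.056, 0.967, -0.007, 0.249]
contact_force: [0.0, -0.6, 0.5]
opening: 0.999
finger_force: 0.0
```

```bash
python3 q.py
python3 - <<'E'
from h import *
st=ctrl.get_state();im=snap('wrist','w8.png');c=ctrl.calibration('wrist');T=np.linalg.inv(c['tool_from_camera']);K=c['intrinsics']
q=T@[0,0,-.011,1];w=K@[q[0],-q[1],-q[2]];print('grasp px',w[:2]/w[2],'depth',-q[2])
g=cv2.cvtColor(im,cv2.COLOR_RGB2GRAY);m=np.uint8(g<40)*255;m[:,:225]=0;m[:,415:]=0;m[:200]=0;m[370:]=0
k,l,s,cc=cv2.connectedComponentsWithStats(m)
for i in range(1,k):
    if s[i,4]>200:print(s[i],cc[i].round(1))
E
```

```text
23.8 [ 0.6361 -0.1005  0.2707] [-0.364 -0.041  1.934  0.189  0.771 -1.923] z [ 0.48  -0.042 -0.876] y [0.112 0.994 0.013] tilt 28.8 F [ 0.  -0.6  0.5]
grasp px [321.27563531 298.23602703] depth 0.14316015697211049
```

Run:
```python
from h import *
g=cv2.imread('pics/w8.png',0)
print(cv2.resize(g[220:390,230:412],(26,24),interpolation=cv2.INTER_AREA))
```

```text
[[171 174 176 179 185 197 218 168 146 156 157 130 118 120 134 142 123 215
  230 227 225 159 148 164 164 165]
 [182 192 206 216 208 191 168 150 159 164 166 129 117 120 124 145 140 203
  219 204 198 177 156 165 163 160]
 [210 196 177 162 160 159 156 152 158 163 166 135 117 120 126 146 132 164
  171 168 158 158 158 157 157 141]
 [158 160 160 160 159 158 154 153 157 163 165 133 116 120 122 136 133 144
  155 155 155 156 156 157 157 146]
 [157 158 159 159 158 157 153 153 156 156 156 129 116 119 124 157 141 134
  155 154 154 155 155 156 158 154]
 [157 157 157 157 157 156 151 148 152 154 158 129 116 119 120 155 149 143
  155 155 157 159 162 165 168 170]
 [157 157 157 157 156 156 150 147 152 159 164 128 100  98 109 161 151 144
  165 168 170 170 170 173 177 179]
 [157 157 157 156 156 155 149 150 152 157 112  64  51  47  47  74 140 157
  175 179 178 181 178 172 166 164]
 [156 156 156 156 156 155 148 149 152 103  70  60  52  47  45  44  51 148
  167 157 151 141 139 153 153 153]
 [156 157 154 152 150 148 145 149 125  78  73  62  53  48  45  44  44  57
  130 134 133 134 143 153 152 152]
 [152 151 
[... 816 characters left out ...]
14 140 130
  129 129 129 128 128 150 150 150]
 [151 151 151 151 151 146 132 130 130 132 132 131 130 130 132 139 146 129
  128 128 128 127 127 149 150 150]
 [151 151 151 151 150 143 132 130 128 128 127 127 127 124 142 143 145 128
  128 128 128 128 128 149 149 149]
 [150 150 150 150 149 143 130 129 128 127 126 126 126 124 142 143 144 129
  127 127 128 128 128 149 149 149]
 [150 150 150 150 148 141 130 128 127 126 126 126 126 124 142 143 143 129
  127 127 127 127 128 149 149 149]
 [149 149 149 149 147 140 129 128 126 126 125 125 125 124 142 143 143 130
  126 127 127 128 129 149 149 149]
 [149 149 149 149 100  89  87  89  90 101 111 124 125 123 142 126 111  90
   88  86  85  88 129 148 148 148]]
```

Knob seen centred at about (322,305), matching the grasp point. Grip it.

Request:
send_rows --squeeze 40 --pt "0 0 0.003 0 0.2" --pt "0 0 0.003 0 -0.5" --pt "0 0 0.003 0 -1" --pt "0 0 0.003 0 -1" --pt "0 0 0.003 0 -1" --pt "0 0 0.003 0 -1" --pt "0 0 0.003 0 -1"

```text
time: 24.55
eef_pos: [0.6378, -0.1001, 0.2691]
tcp_rot: [0.056, 0.967, -0.007, 0.249]
contact_force: [-2.4, 6.1, 3.8]
opening: 0.327
finger_force: 39.2
```

```bash
python3 q.py
```

```text
24.55 [ 0.6378 -0.1001  0.2691] [-0.363 -0.036  1.933  0.192  0.767 -1.923] z [ 0.481 -0.041 -0.876] y [0.112 0.994 0.015] tilt 28.9 F [-2.4  6.1  3.8]
```

Request:
send_rows --pt "0.0126 0 -0.0037 0 -1" --pt "0.0255 0 -0.0062 0 -1" --pt "0.0385 0 -0.0076 0 -1" --pt "0.0515 0 -0.0079 0 -1" --pt "0.0645 0 -0.007 0 -1" --pt "0.0775 0 -0.005 0 -1" --pt "0.0902 0 -0.0018 0 -1" --pt "0.1026 0 0.0023 0 -1" --pt "0.1145 0 0.0076 0 -1" --pt "0.126 0 0.0139 0 -1" --pt "0.1348 0 0.0197 0 -1" --pt "0.1416 0 0.0248 0 -1"

```text
time: 25.75
eef_pos: [0.5271, -0.0856, 0.1802]
tcp_rot: [0.056, 0.967, -0.006, 0.25]
contact_force: [-2.8, 12.1, 8.9]
opening: 0.326
finger_force: 38.9
```

Request:
send_rows --pt "0 0 0 0 -1" --pt "0 0 0 0 -1"

```text
time: 25.95
eef_pos: [0.5267, -0.0855, 0.1793]
tcp_rot: [0.056, 0.967, -0.006, 0.249]
contact_force: [-1.8, 11.0, 5.7]
opening: 0.328
finger_force: 39.2
```

```bash
python3 q.py
```

```text
25.95 [ 0.5267 -0.0855  0.1793] [-0.427 -0.212  2.263  0.281  0.631 -2.071] z [ 0.481 -0.039 -0.876] y [0.111 0.994 0.016] tilt 28.9 F [-1.8 11.   5.7]
```

Request:
send_rows --pt "0.0012 0 0.001 0 -1" --pt "0.0024 0 0.002 0 -1" --pt "0.0024 0 0.002 0 -1"

```text
time: 26.25
eef_pos: [0.5255, -0.0854, 0.1767]
tcp_rot: [0.056, 0.967, -0.006, 0.249]
contact_force: [-3.8, 10.6, 7.9]
opening: 0.323
finger_force: 39.4
```

Request:
send_rows --pt "0.0012 0 0.001 0 -1" --pt "0.0024 0 0.002 0 -1" --pt "0.0024 0 0.002 0 -1"

```text
time: 26.55
eef_pos: [0.5245, -0.0852, 0.1738]
tcp_rot: [0.056, 0.967, -0.006, 0.249]
contact_force: [-2.9, 11.2, 7.6]
opening: 0.323
finger_force: 39.2
```

```bash
python3 q.py
python3 - <<'E'
from h import *
im=snap('side','s9.png');h=cv2.cvtColor(im,cv2.COLOR_RGB2HSV);m=cv2.inRange(h,(5,120,40),(18,255,255));m[:205]=0;m[260:]=0;m[:,:265]=0;m[:,310:]=0
k,l,s,c=cv2.connectedComponentsWithStats(m);print('vial',s[1:],c[1:].round(1))
E
```

```text
26.55 [ 0.5245 -0.0852  0.1738] [-0.429 -0.209  2.272  0.286  0.62  -2.079] z [ 0.481 -0.04  -0.876] y [0.111 0.994 0.016] tilt 28.9 F [-2.9 11.2  7.6]
vial [[277 219  12  20 168]] [[282.9 228.6]]
```

Request:
send_rows --pt "0.0012 0 0.0012 0 -1" --pt "0.0024 0 0.0024 0 -1" --pt "0.0024 0 0.0024 0 -1"

```text
time: 26.9
eef_pos: [0.5234, -0.0851, 0.1703]
tcp_rot: [0.056, 0.967, -0.006, 0.249]
contact_force: [-4.0, 11.7, 7.6]
opening: 0.328
finger_force: 39.4
```

Request:
send_rows --pt "0.0012 0 0.0012 0 -1" --pt "0.0024 0 0.0024 0 -1" --pt "0.0024 0 0.0024 0 -1"

```text
time: 27.2
eef_pos: [0.5226, -0.085, 0.1681]
tcp_rot: [0.055, 0.967, -0.006, 0.249]
contact_force: [-9.6, 10.7, 13.7]
opening: 0.328
finger_force: 39.9
```

```bash
python3 q.py
python3 - <<'E'
from h import *
im=snap('wrist','w10.png');g=cv2.cvtColor(im,cv2.COLOR_RGB2GRAY)
print(cv2.resize(g[220:390,230:412],(26,24),interpolation=cv2.INTER_AREA))
c=ctrl.calibration('wrist');T=np.linalg.inv(c['tool_from_camera']);K=c['intrinsics']
E
```

```text
27.2 [ 0.5226 -0.085   0.1681] [-0.43  -0.205  2.28   0.292  0.609 -2.088] z [ 0.481 -0.039 -0.876] y [0.11  0.994 0.016] tilt 28.9 F [-9.6 10.7 13.7]
[[192 190 192 194 193 189 192 192 195 204 211 212 215 150 210 220 209 126
  122 104 102 132 110  78  76  74]
 [203 195 193 193 195 193 192 197 205 209 212 212 214 150 209 218 217 201
  125 120 120 126 121  80  82  87]
 [211 209 208 205 185 155 137 137 143 166 207 215 215 149 215 217 215 213
  137 101 103 106 129  90  87  85]
 [214 213 212 207 144 139 138 136 133 131 146 211 215 144 218 216 214 213
  112  97 100 101 107  98  81  77]
 [215 214 212 209 153 141 139 137 133 130 128 132 171 149 216 215 214 207
  112  89  92  95  96  95  89 100]
 [214 212 212 210 159 140 131 125 118 131 128 126 125 144 200 200 197 151
  100  93  89  93  94  95 101 109]
 [213 212 210 208 140 134 123 113 109 129 125 123 123 122 183 216 213 125
   81 100  86  89  92  93 102 103]
 [212 212 211 189 107 105 120 104 104 127 124 123 122 121 140 212 211 119
   67  99  70  58  83  88  89  93]
 [214 212 210 128  91 109 116  95  99 125 123 121 121 120 120 185 211 111
   
[... 967 characters left out ...]
39  35  31
   38  36  30  30  29  29  30  30]
 [ 34  34  34  35  37  39  64  59  42  42  42  42  43  44  43  40  37  33
   41  61  30  30  29  29  29  29]
 [ 32  32  32  33  34  36  75 115  51  41  41  41  42  42  42  41  38  35
  111  83  30  29  29  29  29  29]
 [ 31  31  32  32  33  34  81 118  96  40  40  40  40  43  43  41  39  80
  138 100  30  29  29  30  28  28]
 [ 30  30  32  31  31  33  80 119 123  90  42  40  40  42  42  41  65 132
  144 103  30  29  29  31  28  27]
 [ 29  29  29  29  30  32  71 120 123 126 115  80  61  59  73  95  86 113
  118  78  30  29  28  28  27  27]
 [ 28  28  28  29  29  31  46  66  70  86 104 123 127 129 125 106  82  63
   63  47  31  29  28  28  27  27]]
```

Run:
```python
from h import *
for f in('w10.png',):
    g=cv2.imread('pics/'+f,0); 
    for r in range(285,390,6): print(r,''.join('#' if x<60 else '+' if x<90 else '.' for x in g[r,270:370:2]))
st=ctrl.get_state()
for v in(334,338):
  for D in(75,78):
    o,d=ray('wrist',322,v,st);c=ctrl.calibration('wrist')
    M=R.from_quat(st['tcp_rot']).as_matrix();ax=M@(-np.array(c['tool_from_camera'])[:3,2]);dep=353*.03/D
    P=o+d*dep/(d@ax);print(v,D,P.round(4),'tool',(M.T@(P-st['eef_pos'])).round(4))
```

```text
285 .....++++++..............................######...
291 .....++++++..............................######...
297 ....+++++++.............++#..............+######..
303 ....++++++......++++++##############+.....######..
309 +...++++++..+++++++++++#################..######..
315 +++++++++.##+#####################################
321 ###++++###########################################
327 ####++############################################
333 ####++############################################
339 ##################################################
345 ##################################################
351 ####.##+#######################################.##
357 ###.....+###################################....+#
363 ###.......################################.......#
369 ###.........+###########################.........#
375 ###.............####################+............#
381 ###.....................++++...........+........##
387 ##############+......................+############
334 75 [ 0.5252 -0.0853  0.1892] tool [-0.0125  0.0003 -0.0172]
334 78 [ 0.5199 -0.0848  0.1914] tool [-0.0089  0.0003 -0.0217]
338 75 [ 0.5263 -0.0854  0.1904] tool [-0.014   0.0003 -0.0177]
338 78 [ 0.521  -0.0849  0.1926] tool [-0.0104  0.0003 -0.0222]
```

Knob measured at z≈0.192, matching its down stop (0.194), and the force is rising. One more millimetre to be sure.

Request:
send_rows --pt "0.0006 0 0.001 0 -1" --pt "0.0008 0 0.0015 0 -1" --pt "0.0008 0 0.0015 0 -1" --pt "0.0008 0 0.0015 0 -1"

```text
time: 27.65
eef_pos: [0.5226, -0.085, 0.1676]
tcp_rot: [0.055, 0.967, -0.006, 0.249]
contact_force: [-18.5, 13.0, 22.2]
opening: 0.328
finger_force: 40.4
```

Hard stop reached (22 N, no movement). Ride the lever back up, then let go.

Request:
send_rows --pt "-0.0156 0 -0.0109 0 -1" --pt "-0.027 0 -0.017 0 -1" --pt "-0.039 0 -0.0225 0 -1" --pt "-0.0514 0 -0.0266 0 -1" --pt "-0.0641 0 -0.0298 0 -1" --pt "-0.0771 0 -0.0318 0 -1" --pt "-0.0901 0 -0.0327 0 -1" --pt "-0.1031 0 -0.0324 0 -1" --pt "-0.1161 0 -0.031 0 -1" --pt "-0.129 0 -0.0285 0 -1" --pt "-0.129 0 -0.0285 0 -1" --pt "-0.129 0 -0.0285 0 -1"

```text
time: 28.85
eef_pos: [0.6198, -0.0991, 0.25]
tcp_rot: [0.056, 0.967, -0.008, 0.247]
contact_force: [-4.8, 0.3, 0.5]
opening: 0.002
finger_force: 1.9
```

Request:
send_rows --pt "0 0 0 0 0" --pt "0 0 0 0 1" --pt "0 0 0 0 1" --pt "0 0 0 0 1" --pt "0 0 0 0 1" --pt "0 0 0 0 1" --pt "0 0 -0.03 0 1" --pt "0 0 -0.06 0 1" --pt "0 0 -0.1 0 1" --pt "0 0 -0.14 0 1" --pt "0 0 -0.14 0 1" --pt "0 0 -0.14 0 1"

```text
time: 30.05
eef_pos: [0.5536, -0.093, 0.3758]
tcp_rot: [0.056, 0.967, -0.008, 0.25]
contact_force: [-0.2, -0.3, -0.4]
opening: 0.997
finger_force: 0.0
```

```bash
python3 q.py
python3 - <<'E'
from h import *
a=snap('side','s11.png');b=snap('top','t11.png')
h=cv2.cvtColor(a,cv2.COLOR_RGB2HSV);m=cv2.inRange(h,(5,120,40),(18,255,255));m[:205]=0;m[260:]=0;m[:,:265]=0;m[:,310:]=0
k,l,s,c=cv2.connectedComponentsWithStats(m);print('vial',s[1:],c[1:].round(1))
for f in('s7.png','s9.png','s11.png'):
    g=cv2.imread('pics/'+f);print(f,g[206:226,283].mean(1).astype(int),g[206:226,280].mean(1).astype(int))
g=cv2.cvtColor(b,cv2.COLOR_RGB2GRAY);print(cv2.resize(g[132:162,373:403],(15,15),interpolation=cv2.INTER_AREA))
E
```

```text
30.05 [ 0.5536 -0.093   0.3758] [-0.415 -0.309  1.976  0.185  0.999 -1.932] z [ 0.483 -0.044 -0.875] y [0.113 0.994 0.012] tilt 29.0 F [-0.2 -0.3 -0.4]
vial [[277 219  12  20 166]] [[282.9 228.7]]
s7.png [ 78  76  77  74  81  97 106 109  87  58  61  62  69  79  75  59  62  70
  72  75] [ 77  79  77  77  79  75  92 107  89  60  60  64  64  76  71  61  64  75
  77  75]
s9.png [ 84  81  80  79  83  98 106 107 107 105 107 114 108  90  66  57  65  75
  80  78] [ 81  81  81  82  83  79  95 109 108 104 105 110 107  88  67  58  63  77
  83  76]
s11.png [ 78  78  77  75  79  97 109 108 105  86  60  55  58  66  62  57  62  70
  75  74] [ 78  76  77  79  79  75  92 107 105  91  69  55  56  64  61  55  59  75
  77  75]
[[ 92  91  93  91  89  91  93  93  91  93  94  93  93  91  91]
 [ 91  93  91  91  93  90  92  92  93  95  95  94  91  90  95]
 [ 92  92  92  94  93  92  93  93  94  94  95  94  95  92 116]
 [100  92  93  92  93  93  93  91  93  93  94  93  94  93 132]
 [113  94  93  93  90  82  55  43  57  79  93  93  93 100 157]
 [147 123  92  93  82  38  28  30  28  32  76  94  92 150 162]
 [154 154 125  93  45  25  26  33  29  26  37  91  96 159 161]
 [161 163 162 102  36  20  28  32  22  27  30  92  91 139 161]
 [160 160 128  89  38  23  25  22  24  20  36  89  90 126 161]
 [150 141  76  77  47  20  24  21  19  26  64  93  93 145 160]
 [149 138  80  66  59  45  32  30  34  64  91  91 119 156 159]
 [121 115  66  56  59  88  91  79  83  91 104 117 152 158 157]
 [101  73  52  54  53 130 147 128 113 130 150 147 149 153 157]
 [159  75  42  41  62 147 152 147 143 144 145 144 143 144 147]
 [159 130 102  80 110 147 144 141 143 141 143 142 141 142 143]]
```

The vial has not moved. Ram and knob are back up at the same pixel, (388,147), and the flange edge has dropped about 1.6 px, as expected for an 8 mm seating. Handing in.

```bash
python3 -c "
from h import *
print(ctrl.sign_off())"
```

```text
the job is handed in; nothing more can be done
None
```

I set the unstoppered vial on the deck, pushed it home against both rails, pulled the lever to its hard stop to seat the stopper, let the lever go back up, and handed the job in at about 30 s; the hand-in gave no verdict.

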